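# Set the balcony watering timer to its tab and lock its rain cover

### The job

Set the balcony watering timer: swing its clear rain cover wide open, turn the black dial until its yellow pointer stands at the middle of the green tab on the scale, then swing the cover fully shut. Once the cover is shut, push the red lock stud on its front flange all the way in. Leave the watering can, dustpan, peg box and planter where they stand, and let go of everything.

Things in the scene. Friction and masses are not known exactly. Their poses are not given: they have to be found in the camera images.
- timer: Fixed watering timer: white case 215 x 210 x 45 mm on a grey stand. Origin: centre of the stand's underside. x is level, from the case's low front edge to its high back edge; y along the hinge line; z up. The flat panel is tilted 30 deg about y, facing up and to the front (-x).
- panel_center (a point): Centre of the panel's surface, 105 mm above the timer's origin. Its axes are the PANEL FRAME: x up the slope (timer [0.866, 0, 0.5]), y as timer y, z out of the panel (timer [-0.5, 0, 0.866]). The panel spans x +-107, y +-105 mm; with the cover open only the dial (and the flat tab) stands on it.
- dial (a joint): Dial angle, rad: 0 = pointer up the slope (panel +x); grows clockwise looking onto the panel (pi/2: pointer to panel -y). Axis along panel z at panel [10, 0] mm. Range -3 to 3, friction 0.06 N m, stays where left. Black disc 88 mm across, 4.5 mm high.
- dial_grip (a point): On the dial axis, 28 mm above the panel: a good height to grip the dial's bar. The bar is 70 mm long, 14 mm wide, rises from the disc to 38 mm above the panel and lies along the pointer direction; a yellow line on bar and disc marks the pointer end.
- dial_pointer (a point): Point 50 mm out from the dial axis in the pointer direction, 4 mm above the panel; it turns with the dial.
- tab_ring (a joint): Angle of the green tab on the scale, rad, same zero and direction as the dial: the dial is right when it equals this. The tab is only to be seen and stays put. It differs from run to run, always 0.5 to 1.7 rad clockwise of the dial's start.
- tab (a point): Point 50 mm out from the dial axis in the direction of the middle of the green tab (13 mm wide, 4 mm high), 4 mm above the panel.
- cover (a joint): Opening angle of the clear rain cover, rad: 0 shut, 2.1 fully open (upright behind the dial); starts 0 to 0.2. Turns about panel y, front edge swinging up and back. Stiff hinge, 0.45 N m: stays where left, does not fall. Shallow box 160 mm long, 184 wide, 50 high, with a grey front flange 200 mm wide, 158 to 199 mm from the hinge, its top 8 mm above the panel when shut.
- cover_hinge (a point): Middle of the hinge line, at panel [90, 0, 0] mm. Origin of the COVER FRAME, which is parallel to the panel frame when the cover is shut and turns with the cover by its angle about +y.
- cover_handle (a point): Middle of the blue handle bar on the cover's outside: round, 12 mm thick, 84 mm long along y, at cover frame [-148, 0, 84] mm, 34 mm off the cover's top face (wide-open fingers do not fit in between), a post at each end. Pinched across, it can pivot between the pads as the cover swings. The cover can also be pushed shut on its flange.
- stud (a joint): How far the red lock stud is pushed in, m: 0 out, 0.012 fully in; starts 0 to 0.002. It slides along the cover's normal (cover -z) into the flange with 6 N friction and stays where left. Not to be pushed in while the cover is open.
- stud_top (a point): Centre of the top face of the red stud (30 mm across), at cover frame [-180, 70, 24] mm when out and 12 mm nearer the panel when in; press it along panel -z.
- can: Red plastic watering can, bystander: body 110 mm across and 120 mm high, handle to 156 mm, spout along its +x to 145 mm from the origin. Origin: centre of its underside.
- dustpan: Aluminium dustpan lying flat, bystander: 170 x 190 x 45 mm, handle along its -x to 200 mm from the origin. Origin: centre of its underside.
- peg_box: Wooden peg box with its lid shut, bystander: 156 x 206 x 89 mm. Origin: centre of its underside.
- planter: White ceramic planter with a green plant, bystander: 148 mm across, 130 mm high, plant to 230 mm. Origin: centre of its underside.

How it is judged:
By the outcome, as a careful person would: the job done as asked, in the order asked, and still so for the second after the job is handed in, with the robot touching nothing.
It also fails if it takes over 72 s, if anything falls off the work surface, if the arm or the gripper's body presses on something with over 40 N, if the wrist force passes 120 N, or if a joint passes its speed limit or range.

### The arm

A 7-joint arm with a two-finger parallel gripper is mounted at the origin on the work surface. World frame = base frame: x ahead of the robot, y to its left, z up, the work surface at z = 0. Lengths are in m, angles in rad, forces in N, time in s.
With the tool pointing down it reaches from about 0.425 to 1.025 m from the base axis. Payload 9.4 kg.
Tool frame: the origin (TCP) lies midway between the tips of the shut fingers; the grasp point (between the pads) lies 19 mm behind it; z points along the fingers, y is the line along which they close (so a half turn about z gives the same grasp; the last joint's range is limited). The gripper opens to 93 mm and grips with 3 to 60 N. Pads are 15 mm wide; open, the fingers measure 128 mm over their backs; the gripper's body (75 mm by 188 mm) begins 65 mm behind the grasp point.
Start: joints at [-1.197, 0.599, -0.003, 1.599, 0.002, 0.943, -0.08], TCP at [0.316, 0.653, 0.219] pointing down, gripper open.
Joint ranges: [-2.57, 2.57], [-0.35, 1.97], [-1.29, 1.29], [0.11, 2.56], [-1.05, 4.19], [0.11, 1.86], [-2.63, 2.63]. Speed limits (rad/s): [2.22, 2.22, 3.01, 3.01, 3.14, 3.14, 3.14].

### API

Orientations are given as a unit quaternion [w, x, y, z].
In Python, from station import * gives the robot as it stands.
- The arm moves only by the tool play_rows, never from a script. Its argument "commands" is a list of rows, each a list of 7 numbers: the turn, a rotation vector about the tool's x, y, z in rad, then the shift along the tool's x, y, z in mm, then the opening, from 0 (shut) to 1 (fully open). In form: [[wx, wy, wz, tx, ty, tz, claw], ...]. A call has 1 to 20 rows; each row is the pose to reach, as a shift and turn from the pose commanded when the call began, along the tool's axes at that moment; what a row does not reach only later rows make up. A row lasts 1/8 s, in which the tool goes at most 62.5 mm and 10.7 degrees, less where a joint would pass 70% of its speed; a pose out of reach is approached as far as the arm can. A call with a gripper value outside its range is refused whole. The fingers move at their own pace and stop on an object; "newtons" is the grip in N (left out, the last holds). Time passes only in rows, so rows that repeat a pose let the fingers close. It gives the time, the measured TCP pose, the force, the opening and the grip force at its end, in the units of the state.
- state(): the state, without advancing time (a new reading comes with each control period).
- grab_frame(name): name is "scene" or "top" or "wrist"; returns a dict with "image" (480x640x3 uint8, red, green, blue), "z_map" (480x640 float32, m along the optical axis (not along the pixel's ray), 0 where there is no reading), "fovy" (degrees; the focal length in pixels is half the picture's height over the tangent of half this angle, whatever the lens; pixels are square), "cx", "cy" (the principal point, pixels), "k1" (the pictures are not rectified: a ray, as slopes to the right and down, at radius r is drawn at 1 + k1 r^2 times it, then the intrinsics apply), "T" (4x4, takes a point from camera to world coordinates). Camera axes: x right, y down, z forward; pixel columns grow to the right and rows downward; lengths in m; the calibration is good to about 2 mm. A picture is of the moment at which its call begins.
- job_done(): hands the job in; it is judged then, once.
The state is a dict: "time": time; "joints": joint angles; "joint_vel": joint speeds; "tau": joint torques, N m; "eef_pos": TCP position; "tcp_rot": TCP orientation; "contact_force": force on the tool from outside, world axes, zero at the start; "ft_torque": the same for the moment, N m; "width": finger opening in m; "gripper_force": force on a finger pad.
Only numpy, scipy, OpenCV 4.12 (cv2) and the standard library are available. Lean on these libraries where they do the work, as an engineer would, in place of code of your own. Each camera call takes 0.05 s, during which the arm holds its last target. There are 200 camera calls.

## Working session

There is one attempt and no reset: what is moved stays moved. The work goes in short steps, Python scripts to look and compute and a tool call to move; the robot and the scene stay as the last step left them, time stands still between calls to the robot, and variables do not carry over. Pictures are saved under pics/ and viewed, at most 10 in all, crops included, and the job is handed in when it is done.

Besides the shell and the picture viewer there is one more tool, called after "Call:" as name(argument=value, ...), one argument or row to a line, values as JSON. play_rows: Moves the arm, as the interface text tells. Its arguments: {"type":"object","properties":{"commands":{"type":"array"},"newtons":{"type":"number"}},"required":["commands"]}

```bash
ls; mkdir -p pics; python3 - <<'E'
from station import *
import cv2,numpy as np
for n in("scene","top"):
    f=grab_frame(n); cv2.imwrite(f"pics/{n}1.png",f["image"][:,:,::-1]); np.savez(f"{n}1.npz",**f)
    print(n,f["fovy"],f["cx"],f["cy"],f["k1"],f["T"].round(3).tolist())
print(state())
E
```

```text
pics
scene 57.28805187609285 320.7669132098785 240.9425911903074 0.03728812723234035 [[-0.057, 0.701, -0.711, 1.357], [0.998, 0.052, -0.028, 0.049], [0.017, -0.712, -0.702, 0.938], [0.0, 0.0, 0.0, 1.0]]
top 48.86032025841842 328.16903118472993 236.6961565290307 -0.15706147031323534 [[-0.015, -0.983, 0.185, 0.256], [-1.0, 0.013, -0.009, 0.02], [0.006, -0.185, -0.983, 1.534], [0.0, 0.0, 0.0, 1.0]]
{'time': 0.1, 'joints': array([-1.19668097,  0.60002297, -0.00255701,  1.60003222,  0.00181542,
        0.94289169, -0.07981338]), 'joint_vel': array([ 0.00126351, -0.0014951 , -0.0003082 ,  0.00025509,  0.00240932,
        0.00085137, -0.00102179]), 'tau': array([ 4.82845382e-03, -7.66552877e+01,  1.50254264e+00, -2.52934420e+01,
       -5.22614911e-02,  1.36218857e-02,  9.22335471e-05]), 'eef_pos': array([0.31570534, 0.65218144, 0.21786844]), 'tcp_rot': array([-8.62445004e-05,  2.23471810e-01,  9.74710158e-01, -6.70553011e-04]), 'contact_force': array([-0.23265419,  0.63375171, -0.33347697]), 'ft_torque': array([-0.01907895,  0.04119144, -0.02865639]), 'gripper_force': 0.0, 'width': 0.09318033555880759}
```

View pics/scene1.png

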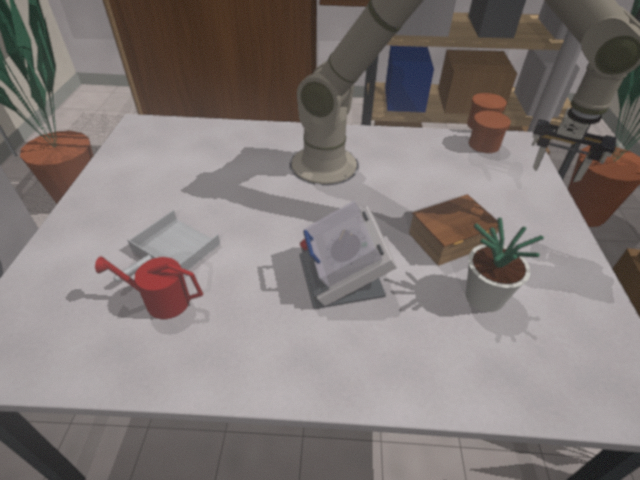

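View pics/top1.png

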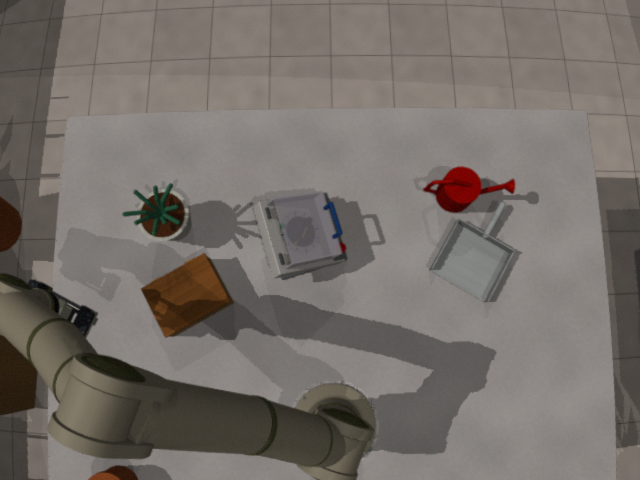

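The timer's front, with the blue handle at top-view (334,218) and the red stud at (343,248), faces world -y. The hinge faces +y. The can, dustpan, box and planter stand well clear. Next: crops and 3D points.

```bash
cat > h.py <<'E'
import numpy as np,cv2
from scipy.spatial.transform import Rotation as R
def K(f):
    fl=240/np.tan(np.radians(float(f["fovy"]))/2); return fl,float(f["cx"]),float(f["cy"]),float(f["k1"]),np.array(f["T"])
def cloud(f):
    fl,cx,cy,k,T=K(f); v,u=np.mgrid[:480,:640]; a=(u-cx)/fl;b=(v-cy)/fl; x,y=a.copy(),b.copy()
    for _ in range(15): s=1+k*(x*x+y*y); x,y=a/s,b/s
    z=f["z_map"]; return np.stack([x*z,y*z,z],-1)@T[:3,:3].T+T[:3,3]
def proj(f,P):
    fl,cx,cy,k,T=K(f); p=(np.atleast_2d(P)-T[:3,3])@T[:3,:3]; q=p[:,:2]/p[:,2:]; s=1+k*(q**2).sum(1,keepdims=True)
    return q*s*fl+[cx,cy]
RP=np.array([[.8660254,0,-.5],[0,1,0],[.5,0,.8660254]])  # panel axes as columns, in timer
def Rt(yaw): return R.from_euler('z',yaw).as_matrix()
def panel2w(pose,p):  # pose x,y,yaw ; p in m panel frame
    return (np.atleast_2d(p)@RP.T+[0,0,.105])@Rt(pose[2]).T+[pose[0],pose[1],0]
def Rc(c): return R.from_euler('y',c).as_matrix()
def cover2w(pose,c,p): return panel2w(pose,np.atleast_2d(p)@Rc(c).T+[.09,0,0])
E
python3 - <<'E'
from h import *
ims=[]
for n,(u0,v0,u1,v1) in(("scene",(290,190,410,315)),("top",(240,180,360,285))):
    f=np.load(n+"1.npz"); P=cloud(f); im=f["image"].astype(int); r,g,b=im[...,0],im[...,1],im[...,2]
    m=np.zeros((480,640),bool); m[v0:v1,u0:u1]=1
    for nm,c in(("blue",(b>r+50)&m),("red",(r>g+60)&m)):
        v,u=np.where(c); p=P[c]; print(n,nm,c.sum(),"px",u.mean().round(1),v.mean().round(1),"med",np.median(p,0).round(4),"rng",p.min(0).round(3),p.max(0).round(3))
    c=m&(P[...,2]>.03); p=P[c]; print("high",p.min(0).round(3),p.max(0).round(3))
    ims.append(cv2.resize(f["image"][v0:v1,u0:u1,::-1],(400,400*(v1-v0)//(u1-u0)),interpolation=cv2.INTER_CUBIC))
H=max(i.shape[0] for i in ims); cv2.imwrite("pics/crop1.png",np.hstack([cv2.copyMakeBorder(i,0,H-i.shape[0],0,0,0) for i in ims]))
E
```

```text
scene blue 14 px 308.1 239.9 med [ 0.5562 -0.0159  0.1554] rng [ 0.534 -0.022  0.152] [ 0.608 -0.004  0.159]<stdin>:7: RuntimeWarning: Mean of empty slice.
  ret = ret.dtype.type(ret / rcount)
  return _methods._mean(a, axis=axis, dtype=dtype,
  ret = um.true_divide(
Traceback (most recent call last):
ValueError: zero-size array to reduction operation minimum which has no identity
```

```bash
python3 - <<'E'
from h import *
ims=[]
for n,(u0,v0,u1,v1) in(("scene",(290,190,410,315)),("top",(240,180,360,285))):
    f=np.load(n+"1.npz"); P=cloud(f); im=f["image"].astype(int); r,g,b=im[...,0],im[...,1],im[...,2]
    m=np.zeros((480,640),bool); m[v0:v1,u0:u1]=1
    for nm,c in(("blue",(b>1.35*r+10)&m),("red",(r>1.5*g+15)&m)):
        v,u=np.where(c); p=P[c]; 
        if len(u): print(n,nm,c.sum(),"px",u.mean().round(1),v.mean().round(1),"med",np.median(p,0).round(4),"rng",p.min(0).round(3),p.max(0).round(3))
    c=m&(P[...,2]>.04); p=P[c]; print("high",p.min(0).round(3),p.max(0).round(3))
    ims.append(cv2.resize(f["image"][v0:v1,u0:u1,::-1],(400,400*(v1-v0)//(u1-u0)),interpolation=cv2.INTER_CUBIC))
H=max(i.shape[0] for i in ims); cv2.imwrite("pics/crop1.png",np.hstack([cv2.copyMakeBorder(i,0,H-i.shape[0],0,0,0) for i in ims]))
E
```

```text
scene blue 93 px 309.7 244.6 med [ 0.5744 -0.0116  0.1545] rng [ 0.524 -0.025  0.122] [1.357 0.049 0.938]
scene red 13 px 303.2 244.0 med [ 0.5058 -0.0332  0.0808] rng [ 0.496 -0.036  0.078] [1.357 0.049 0.938]
high [ 0.417 -0.048  0.04 ] [1.357 0.21  0.938]
top blue 191 px 334.1 218.9 med [ 0.5673 -0.0115  0.1512] rng [ 0.519 -0.027  0.057] [0.617 0.017 0.162]
top red 42 px 342.5 246.7 med [ 0.5003 -0.0332  0.0797] rng [ 0.487 -0.04   0.071] [ 0.514 -0.026  0.119]
high [ 0.256 -0.046  0.041] [0.664 0.212 1.534]
```

View pics/crop1.png

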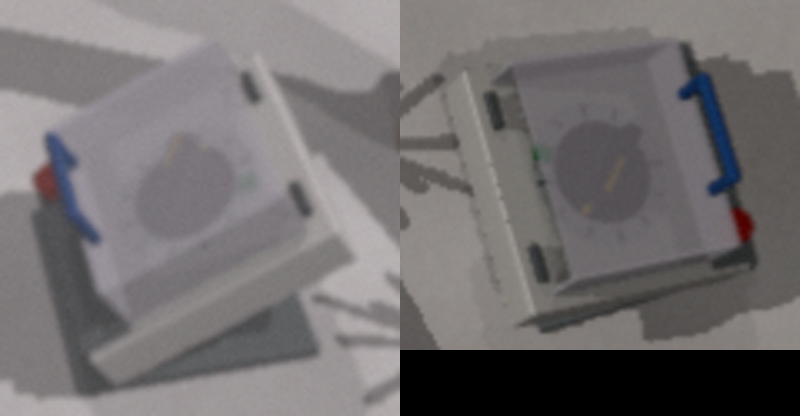

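The crop shows the dial's yellow pointer up the slope and towards panel +y, and the green tab roughly straight up the slope. The cover is nearly shut. I'll fit the pose.

```bash
python3 - <<'E'
from h import *
from scipy.optimize import least_squares
t=np.load("top1.npz");s=np.load("scene1.npz")
c=lambda x,y,u0,v0:(u0+x*.3,v0+y*.3)
obsT=[((.107,-.105,0),c(62,74,240,180)),((.107,.105,0),c(140,316,240,180)),((.01,0,.0045),c(203,172,240,180))]
obsS=[((.107,.105,0),c(258,55,290,190)),((.107,-.105,0),c(335,236,290,190)),((-.107,-.105,0),c(90,355,290,190)),((.01,0,.0045),c(185,195,290,190))]
def res(q):
    o=[]
    for f,ob in((t,obsT),(s,obsS)):
        for p,uv in ob: o.append((proj(f,panel2w(q,p))[0]-uv))
    for f,hb,st in((t,(334.1,218.9),(342.5,246.7)),(s,(309.7,244.6),None)):
        o.append(proj(f,cover2w(q,q[3],[-.148,0,.084]))[0]-hb)
        if st: o.append(proj(f,cover2w(q,q[3],[-.18,.07,.02]))[0]-st)
    return np.concatenate(o)
r=least_squares(res,[.55,.08,1.4,.1],loss="soft_l1"); q=r.x
print(q.round(4)); print(res(q).reshape(-1,2).round(1).tolist())
for n,p in(("handle",cover2w(q,q[3],[-.148,0,.084])),("stud",cover2w(q,q[3],[-.18,.07,.024])),("hinge",panel2w(q,[.09,0,0])),("dialgrip",panel2w(q,[.01,0,.028])),("hopen",cover2w(q,2.1,[-.148,0,.084]))): print(n,p.round(4))
# overlay check with depth: panel points near the hinge edge and case
for n,f in(("t",t),("s",s)):
    P=cloud(f); L=((P.reshape(-1,3)-[q[0],q[1],0])@Rt(q[2])-[0,0,.105])@RP
    m=(abs(L[:,1])<.12)&(abs(L[:,0])<.13)&(abs(L[:,2])<.1)
    e=L[m&(abs(L[:,2])<.015)&(L[:,0]>.096)&(L[:,0]<.104)]; print(n,"panel strip z",len(e),np.median(e[:,2]).round(4) if len(e) else 0, np.polyfit(e[:,1],e[:,2],1).round(4), e[:,1].min(),e[:,1].max())
    e=L[m&(abs(L[:,0]+.06)<.02)&(abs(L[:,1])<.06)]; print("cover/panel z hist",np.histogram(e[:,2],10))
E
```

```text
[ 0.542   0.0752  1.855  -0.0174]
[[-0.3, -1.8], [-2.0, -0.0], [-0.0, -0.6], [-1.2, -1.9], [1.3, -1.8], [-0.1, 2.6], [-0.4, -1.5], [1.4, -0.8], [-2.0, 0.9], [-1.2, -0.6]]
handle [[ 0.5678 -0.0133  0.1458]]
stud [[ 0.4997 -0.0296  0.0779]]
hinge [[0.5201 0.15   0.15  ]]
dialgrip [[0.5435 0.07   0.1342]]
hopen [[0.4963 0.2314 0.2975]]
t panel strip z 226 -0.0008 [-0.0078 -0.0006] -0.10592023731271889 0.10418374364955618
cover/panel z hist (array([ 63, 221,  67,  13,   8,   9,  16,  24,  80,  49]), array([0.04258634, 0.04782468, 0.05306303, 0.05830138, 0.06353972,
       0.06877807, 0.07401641, 0.07925476, 0.0844931 , 0.08973145,
       0.0949698 ]))
s panel strip z 200 0.0005 [0.0097 0.0002] -0.10403537161611566 0.10409674377384373
cover/panel z hist (array([ 78, 197,  10,  10,  15,   9,   6,   8,  39,  88]), array([0.04582732, 0.05060423, 0.05538114, 0.06015805, 0.06493496,
       0.06971187, 0.07448879, 0.0792657 , 0.08404261, 0.08881952,
       0.09359643]))
```

```bash
cat >> h.py <<'E'
Q=np.array([.542,.0752,1.855])
def toolR(zdir,ydir):  # world tool z, approx tool y
    z=np.array(zdir,float);z/=np.linalg.norm(z); y=np.array(ydir,float);y-=z*(y@z);y/=np.linalg.norm(y)
    return np.stack([np.cross(y,z),y,z],1)
def tdir(v): return Rt(Q[2])@np.array(v,float)   # timer dir -> world
def pdir(v): return tdir(RP@np.array(v,float))
def base():
    from station import state
    s=state(); q=s["tcp_rot"]; return s["eef_pos"],R.from_quat([q[1],q[2],q[3],q[0]]).as_matrix(),s
def row(p,Rm,b):
    w=R.from_matrix(b[1].T@Rm).as_rotvec(); t=b[1].T@(np.asarray(p)-b[0])*1000
    return [*w.round(3).tolist(),*t.round(1).tolist()]
E
python3 - <<'E'
from h import *
b=base()
for sg in(1,-1):
    Rm=toolR([0,0,-1],sg*tdir([1,0,0]))
    print(sg,row([.45,.40,.42],Rm,b),row([.568,-.013,.30],Rm,b))
E
```

```text
1 [-0.001, -0.0, -0.735, -230.8, -168.8, -201.9] [-0.001, -0.0, -0.735, -516.9, -488.9, -81.4]
-1 [-0.0, 0.002, 2.407, -230.8, -168.8, -201.9] [-0.0, 0.002, 2.407, -516.9, -488.9, -81.4]
```

Call:
play_rows(
  commands=[
    [0,0,0,0,0,-180,0.3],
    [0,0,0,0,0,-180,0.3],
    [0,0,0,0,0,-180,0.3],
    [0,0,-0.73,-230,-170,-200,0.3],
    [0,0,-0.73,-230,-170,-200,0.3],
    [0,0,-0.73,-230,-170,-200,0.3],
    [0,0,-0.73,-230,-170,-200,0.3],
    [0,0,-0.73,-517,-489,-140,0.3],
    [0,0,-0.73,-517,-489,-140,0.3],
    [0,0,-0.73,-517,-489,-140,0.3],
    [0,0,-0.73,-517,-489,-140,0.3],
    [0,0,-0.73,-517,-489,-140,0.3],
    [0,0,-0.73,-517,-489,-140,0.3],
    [0,0,-0.73,-517,-489,-140,0.3],
    [0,0,-0.73,-517,-489,-140,0.3],
  ],
)

```text
time: 1.98
eef_pos: [0.5683, -0.0168, 0.358]
tcp_rot: [-0.0, -0.137, 0.991, -0.001]
contact_force: [0.2, 0.3, 0.8]
width: 0.028
gripper_force: 0.0
```

```bash
python3 - <<'E'
from h import *
from station import grab_frame
b=base(); print(b[0],b[2]["joints"].round(2),b[2]["time"],b[2]["width"])
N=pdir([0,0,1]); H=cover2w(Q,0.0,[-.148,0,.084])[0]
Rm=toolR(-N,tdir([1,0,0]))
for d in(.10,.0): print(d,row(H+N*d-N*.019,Rm,b))
f=grab_frame("wrist"); np.savez("w1.npz",**f); cv2.imwrite("pics/w1.png",f["image"][:,:,::-1])
print(proj(f,H),proj(f,cover2w(Q,0.,[-.18,.07,.024])))
E
```

```text
[ 0.5682507  -0.01676227  0.35800545] [-0.15  0.27  0.1   1.79 -0.03  1.08  1.81] 1.975 0.02804433432831002
0.1 [-0.524, 0.001, -0.009, -1.1, -37.0, 139.1]
0.0 [-0.524, 0.001, -0.009, -0.7, 13.1, 225.7]
[[324.66374981 214.86695903]] [[325.91478946 144.6434216 ]]
```

View pics/w1.png

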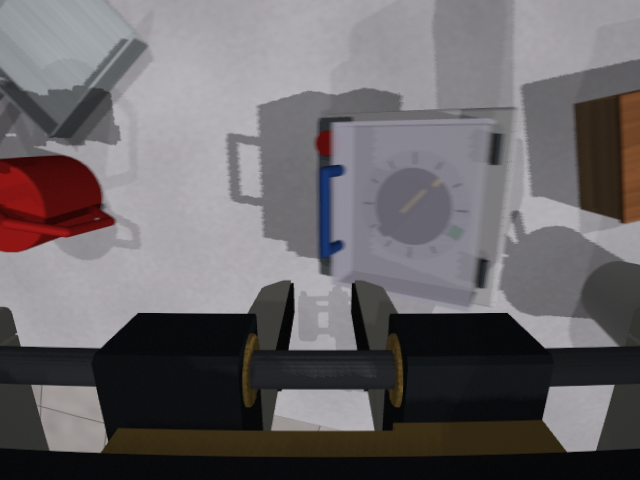

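The wrist view shows the handle at about (325,211) and the stud at (324,143), within 4 px of prediction. The dial pointer is at about (437,182) and the tab at about (455,232). I'll go down onto the handle.

Call:
play_rows(
  commands=[
    [-0.524,0,-0.009,-1,-37,139,0.3],
    [-0.524,0,-0.009,-1,-37,139,0.3],
    [-0.524,0,-0.009,-1,-37,139,0.3],
    [-0.524,0,-0.009,-1,-37,139,0.3],
    [-0.524,0,-0.009,-1,-12,182,0.3],
    [-0.524,0,-0.009,-1,0,203,0.3],
    [-0.524,0,-0.009,-1,13,226,0.3],
    [-0.524,0,-0.009,-1,13,226,0.3],
    [-0.524,0,-0.009,-1,13,226,0.0],
    [-0.524,0,-0.009,-1,13,226,0.0],
    [-0.524,0,-0.009,-1,13,226,0.0],
    [-0.524,0,-0.009,-1,13,226,0.0],
  ],
  newtons=20,
)

```text
time: 3.52
eef_pos: [0.5672, -0.0026, 0.1332]
tcp_rot: [-0.034, -0.138, 0.957, 0.255]
contact_force: [2.6, -4.7, -1.8]
width: 0.0112
gripper_force: 20.0
```

```bash
python3 - <<'E'
from h import *
b=base(); print(b[0],b[2]["joints"].round(2),b[2]["time"],b[2]["width"],b[2]["gripper_force"],b[2]["contact_force"])
G=b[0]-.019*b[1][:,2]; H=cover2w(Q,0.0,[-.148,0,.084])[0]; print("panel err mm",(RP.T@Rt(Q[2]).T@(G-H)*1000).round(1))
d=G-H
for i in range(1,17):
    th=2.1*i/16; a=min(.5236,.5236-(th-.3)*.5) # tool tilt: z=(sin a,0,-cos a)
    Rm=toolR(tdir([np.sin(a),0,-np.cos(a)]),tdir([1,0,0]))
    print(round(th,2),row(cover2w(Q,th,[-.148,0,.084])[0]+d*0+.019*Rm[:,2],Rm,b))
E
```

```text
[ 0.56722037 -0.00262957  0.13318977] [ 0.22  0.65 -0.08  1.91 -0.55  0.89  2.43] 3.525 0.011241944415488623 19.996856153011322 [ 2.59016275 -4.70761712 -1.78375192]
panel err mm [ 1.4 -2.3  0.3]
0.13 [-0.004, 0.004, 0.003, 2.3, 10.9, -18.4]
0.26 [-0.004, 0.004, 0.003, 2.2, 25.5, -35.3]
0.39 [0.043, 0.004, 0.003, 2.1, 41.2, -50.2]
0.53 [0.108, 0.004, 0.003, 2.0, 58.4, -62.9]
0.66 [0.174, 0.004, 0.003, 1.9, 77.1, -73.2]
0.79 [0.24, 0.004, 0.003, 1.8, 96.9, -80.8]
0.92 [0.305, 0.004, 0.003, 1.7, 117.6, -85.7]
1.05 [0.371, 0.004, 0.003, 1.6, 138.6, -87.8]
1.18 [0.437, 0.004, 0.002, 1.5, 159.8, -87.0]
1.31 [0.502, 0.004, 0.002, 1.5, 180.6, -83.4]
1.44 [0.568, 0.005, 0.002, 1.4, 200.7, -77.0]
1.58 [0.633, 0.005, 0.002, 1.4, 219.8, -68.0]
1.71 [0.699, 0.005, 0.002, 1.4, 237.4, -56.5]
1.84 [0.765, 0.005, 0.002, 1.4, 253.4, -42.7]
1.97 [0.83, 0.005, 0.002, 1.4, 267.3, -26.9]
2.1 [0.896, 0.005, 0.001, 1.4, 279.0, -9.4]
```

Call:
play_rows(
  commands=[
    [0,0,0,0,11,-18,0],
    [0,0,0,0,25,-35,0],
    [0.045,0,0,0,41,-50,0],
    [0.11,0,0,0,58,-63,0],
    [0.175,0,0,0,77,-73,0],
    [0.24,0,0,0,97,-81,0],
    [0.305,0,0,0,117,-86,0],
    [0.37,0,0,0,138,-88,0],
  ],
)

```text
time: 4.53
eef_pos: [0.5461, 0.0709, 0.2806]
tcp_rot: [-0.006, -0.142, 0.987, 0.074]
contact_force: [7.0, -1.5, -4.4]
width: 0.0113
gripper_force: 20.0
```

```bash
python3 - <<'E'
from h import *
b=base(); print(b[0],b[2]["joints"].round(2),b[2]["time"],b[2]["width"],b[2]["gripper_force"],b[2]["contact_force"])
G=b[0]-.019*b[1][:,2]; L=RP.T@(Rt(Q[2]).T@(G-[Q[0],Q[1],0])-[0,0,.105])-[.09,0,0]
print("th",np.arctan2(L[2],-L[0])-np.arctan2(.084,.148),"r",np.hypot(L[0],L[2]),L)
for i in range(9,18):
    th=min(2.1*i/16,2.12); a=.5236-(th-.3)*.5
    Rm=toolR(tdir([np.sin(a),0,-np.cos(a)]),tdir([1,0,0]))
    print(round(th,2),row(cover2w(Q,th,[-.148,0,.084])[0]+.019*Rm[:,2],Rm,b))
E
```

```text
[0.54611907 0.07087258 0.28059093] [-0.2   0.33  0.08  1.92 -0.22  0.91  1.87] 4.525 0.011256703329057892 19.985931515693665 [ 7.01056935 -1.45886337 -4.36830315]
th 1.0554453753453366 r 0.17240171090192302 [ 1.51665069e-04 -2.57886843e-03  1.72401644e-01]
1.18 [0.066, 0.009, 0.002, 2.7, 19.9, -4.5]
1.31 [0.132, 0.009, 0.002, 2.6, 40.6, -8.7]
1.44 [0.197, 0.009, 0.001, 2.5, 61.7, -10.1]
1.58 [0.263, 0.009, 0.001, 2.5, 82.7, -8.6]
1.71 [0.328, 0.009, 0.001, 2.5, 103.4, -4.2]
1.84 [0.394, 0.009, 0.001, 2.5, 123.2, 2.8]
1.97 [0.46, 0.009, 0.0, 2.5, 142.0, 12.5]
2.1 [0.525, 0.009, -0.0, 2.6, 159.2, 24.6]
2.12 [0.535, 0.009, -0.0, 2.6, 161.7, 26.6]
```

```bash
python3 - <<'E'
from h import *
b=base()
a0=np.arctan2((Rt(Q[2]).T@b[1][:,2])[0],-(Rt(Q[2]).T@b[1][:,2])[2])
for i in range(9,18):
    th=min(2.1*i/16,2.12); a=a0+(-.2-a0)*(th-1.05)/1.05
    Rm=toolR(tdir([np.sin(a),0,-np.cos(a)]),tdir([1,0,0]))
    print(round(th,2),row(cover2w(Q,th,[-.148,0,.084])[0]*1+tdir([0,-.0025,0])+.019*Rm[:,2],Rm,b))
E
```

```text
1.18 [0.044, 0.009, 0.002, 0.2, 20.4, -4.5]
1.31 [0.087, 0.009, 0.002, 0.1, 41.5, -8.6]
1.44 [0.131, 0.009, 0.002, 0.0, 62.9, -9.8]
1.58 [0.174, 0.009, 0.002, -0.0, 84.4, -8.2]
1.71 [0.218, 0.009, 0.001, -0.0, 105.4, -3.6]
1.84 [0.262, 0.009, 0.001, -0.0, 125.6, 3.7]
1.97 [0.305, 0.009, 0.001, 0.0, 144.7, 13.6]
2.1 [0.349, 0.009, 0.001, 0.1, 162.2, 26.0]
2.12 [0.356, 0.009, 0.001, 0.1, 164.8, 28.1]
```

Call:
play_rows(
  commands=[
    [0.044,0,0,0,20,-4,0],
    [0.087,0,0,0,41,-8,0],
    [0.131,0,0,0,63,-9,0],
    [0.174,0,0,0,84,-8,0],
    [0.218,0,0,0,105,-3,0],
    [0.262,0,0,0,125,4,0],
    [0.305,0,0,0,145,14,0],
    [0.349,0,0,0,162,26,0],
    [0.356,0,0,0,165,28,0],
    [0.356,0,0,0,165,28,0],
  ],
)

```text
time: 5.78
eef_pos: [0.4996, 0.229, 0.2791]
tcp_rot: [0.019, -0.141, 0.985, -0.102]
contact_force: [6.4, -11.4, 14.7]
width: 0.0113
gripper_force: 20.0
```

```bash
python3 - <<'E'
from h import *
b=base(); print(b[0],b[2]["joints"].round(2),b[2]["time"],b[2]["width"],b[2]["gripper_force"],b[2]["contact_force"])
G=b[0]-.019*b[1][:,2]; L=RP.T@(Rt(Q[2]).T@(G-[Q[0],Q[1],0])-[0,0,.105])-[.09,0,0]
print("th",np.arctan2(L[2],-L[0])-np.arctan2(.084,.148),"r",np.hypot(L[0],L[2]),L)
E
```

```text
[0.49964515 0.22898758 0.27909686] [-0.75  0.34  0.13  1.92  0.19  0.95  1.11] 5.775 0.011263038322792128 19.989848881959915 [  6.39633968 -11.44562631  14.69731587]
th 2.1027217726879526 r 0.1706327559281933 [ 0.14785401 -0.00231469  0.08517469]
```

Call:
play_rows(
  commands=[
    [0,0,0,0,0,0,0.22],
    [0,0,0,0,0,0,0.22],
    [0,0,0,0,0,-10,0.22],
    [0,0,0,0,0,-30,0.22],
    [0,0,0,0,0,-60,0.22],
    [0,0,0,0,0,-110,0.22],
    [0,0,0,0,0,-165,0.22],
    [0,0,0,0,0,-165,0.22],
  ],
)

```text
time: 6.78
eef_pos: [0.4867, 0.2668, 0.4414]
tcp_rot: [0.018, -0.143, 0.985, -0.097]
contact_force: [-0.1, 0.2, -1.3]
width: 0.0205
gripper_force: 0.0
```

```bash
python3 - <<'E'
from h import *
b=base(); print(b[0],b[2]["joints"].round(2),b[2]["time"],b[2]["width"],b[2]["contact_force"])
N=pdir([0,0,1]); ph=-.8; Rm=toolR(-N,pdir([-np.sin(ph),-np.cos(ph),0]))
D=panel2w(Q,[.01,0,0])[0]
print(D+N*.2,row(D+N*.2+[0,0,.1],Rm,b),row(D+N*.2,Rm,b))
E
```

```text
[0.48668786 0.26677094 0.44139782] [-0.81  0.23  0.12  1.67  0.16  1.32  1.12] 6.775 0.020457849016960943 [-0.08620494  0.2281842  -1.34005722]
[ 0.56761104 -0.01247567  0.28320508] [-0.682, 0.285, 0.744, 2.8, -273.6, 114.2] [-0.682, 0.285, 0.744, 3.6, -254.0, 212.2]
```

Call:
play_rows(
  commands=[
    [0,0,0,0,-62,10,0.22],
    [0,0,0,0,-124,20,0.22],
    [0,0,0,0,-186,40,0.22],
    [-0.12,0.05,0.13,3,-248,70,0.3],
    [-0.68,0.285,0.745,3,-274,114,0.3],
    [-0.68,0.285,0.745,3,-274,114,0.3],
    [-0.68,0.285,0.745,3,-274,114,0.3],
    [-0.68,0.285,0.745,3,-254,212,0.3],
    [-0.68,0.285,0.745,3,-254,212,0.3],
    [-0.68,0.285,0.745,3,-254,212,0.3],
    [-0.68,0.285,0.745,3,-254,212,0.3],
  ],
)

```text
time: 8.15
eef_pos: [0.5673, -0.0152, 0.2817]
tcp_rot: [-0.131, 0.234, 0.938, 0.219]
contact_force: [0.8, -0.6, 1.0]
width: 0.028
gripper_force: 0.0
```

```bash
python3 - <<'E'
from h import *
from station import grab_frame
b=base(); print(b[0],b[2]["joints"].round(2),b[2]["time"],b[2]["width"],b[2]["contact_force"])
f=grab_frame("wrist"); np.savez("w2.npz",**f); cv2.imwrite("pics/w2.png",f["image"][:,:,::-1])
for p in([.01,0,.0045],[.107,.105,0],[.107,-.105,0],[-.107,.105,0],[-.107,-.105,0]): print(p,proj(f,panel2w(Q,p)).round(1))
E
```

```text
[ 0.567307   -0.01517123  0.28170529] [-0.03  0.49  0.33  1.8  -0.62  1.25  1.68] 8.15 0.027964059136625394 [ 0.8381701  -0.57936054  1.03918168]
[0.01, 0, 0.0045] [[325.7 216.3]]
[0.107, 0.105, 0] [[321.8  62.2]]
[0.107, -0.105, 0] [[465.9 222.9]]
[-0.107, 0.105, 0] [[172.4 221.6]]
[-0.107, -0.105, 0] [[316.1 352.3]]
```

View pics/w2.png

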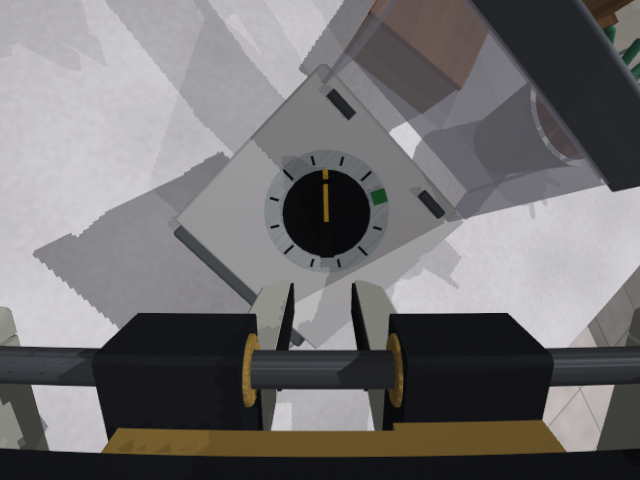

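The wrist view shows the cover wide open, the pointer at (325,173) and the green tab at (379,196), with the dial centre at about (327,213). I'll measure the angles.

```bash
cat >> h.py <<'E'
def topanel(f,uv,z,pose=None):  # pixels -> panel xy (m) on plane z
    pose=Q if pose is None else pose
    fl,cx,cy,k,T=K(f); a=(np.atleast_2d(uv)-[cx,cy])/fl; x=a.copy()
    for _ in range(15): x=a/(1+k*(x**2).sum(1,keepdims=True))
    d=np.c_[x,np.ones(len(x))]@T[:3,:3].T
    M=Rt(pose[2])@RP; o=((T[:3,3]-[pose[0],pose[1],.105])@M); d=d@M
    s=(z-o[2])/d[:,2]; return (o+d*s[:,None])[:,:2]
def dialmeas(f,pose=None):
    hsv=cv2.cvtColor(np.asarray(f["image"]),cv2.COLOR_RGB2HSV).astype(int)
    v,u=np.mgrid[:480,:640]; uv=np.c_[u.ravel(),v.ravel()]
    p=topanel(f,uv,.0045,pose).reshape(480,640,2); rel=p-[.01,0]; r=np.hypot(rel[...,0],rel[...,1])
    h,s,V=hsv[...,0],hsv[...,1],hsv[...,2]
    blk=((V<50)&(r<.055)).astype(np.uint8)
    blk|=((h>15)&(h<35)&(s>100)&(V>90)&(r<.055)).astype(np.uint8)
    n,l,st,_=cv2.connectedComponentsWithStats(blk); k=1+st[1:,4].argmax(); 
    cnt=max(cv2.findContours((l==k).astype(np.uint8),0,1)[0],key=len)[:,0]
    pc=p[cnt[:,1],cnt[:,0]]; (c0,c1),rad=cv2.minEnclosingCircle((pc*1000).astype(np.float32))
    A=np.c_[2*pc,np.ones(len(pc))]; sol=np.linalg.lstsq(A,(pc**2).sum(1),rcond=None)[0]
    c=sol[:2]; print("disc encl",c0,c1,rad,"lsq",(c*1000).round(1),"r",(np.sqrt(sol[2]+c@c)*1000).round(1))
    rel=p-c; r=np.hypot(rel[...,0],rel[...,1])
    for nm,m in(("yel disc",(h>15)&(h<35)&(s>100)&(V>90)&(r>.037)&(r<.06)),("yel all",(h>15)&(h<35)&(s>100)&(V>90)&(r<.06)),("green",(h>45)&(h<90)&(s>100)&(r<.07)&(r>.04))):
        q=rel[m]
        if len(q): g=q.mean(0); print(nm,len(q),(g*1000).round(1),"ang",round(float(np.arctan2(-g[1],g[0])),3),"r",np.hypot(*g).round(4))
    return c
E
python3 - <<'E'
from h import *
f=np.load("w2.npz"); dialmeas(f)
E
```

```text
disc encl 11.480137825012207 1.1013087034225464 44.735774993896484 lsq [11.8  1.5] r 43.2
yel disc 40 [27.7 29.9] ang -0.823 r 0.0408
yel all 198 [12.5 13.7] ang -0.831 r 0.0186
green 181 [ 49.4 -23.6] ang 0.446 r 0.0547
```

```bash
python3 - <<'E'
from h import *
b=base(); N=pdir([0,0,1]); ph=-.826; Rm=toolR(-N,pdir([-np.sin(ph),-np.cos(ph),0]))
D=panel2w(Q,[.0115,.001,0])[0]
for h in(.07,.011): print(row(D+N*h,Rm,b))
E
```

```text
[-0.008, 0.003, -0.028, 3.4, 3.7, 130.4]
[-0.008, 0.003, -0.028, 3.6, 4.2, 189.4]
```

Call:
play_rows(
  commands=[
    [-0.008,0.003,-0.028,3,3.5,60,0.35],
    [-0.008,0.003,-0.028,3,3.5,120,0.35],
    [-0.008,0.003,-0.028,3.5,4,155,0.35],
    [-0.008,0.003,-0.028,3.5,4,175,0.35],
    [-0.008,0.003,-0.028,3.5,4,189,0.35],
    [-0.008,0.003,-0.028,3.5,4,189,0.35],
    [-0.008,0.003,-0.028,3.5,4,189,0.0],
    [-0.008,0.003,-0.028,3.5,4,189,0.0],
    [-0.008,0.003,-0.028,3.5,4,189,0.0],
    [-0.008,0.003,-0.028,3.5,4,189,0.0],
  ],
  newtons=30,
)

```text
time: 9.45
eef_pos: [0.5395, 0.078, 0.1196]
tcp_rot: [-0.128, 0.222, 0.94, 0.226]
contact_force: [0.5, -1.0, 6.1]
width: 0.0139
gripper_force: 30.0
```

```bash
python3 - <<'E'
from h import *
b=base(); print(b[0],b[2]["joints"].round(2),b[2]["contact_force"])
N=pdir([0,0,1]); y=b[1][:,1]; px,py=pdir([1,0,0]),pdir([0,1,0]); print("tool angle",np.arctan2(-y@px,-y@py), "axis",b[1][:,2]@-N)
p=RP.T@(Rt(Q[2]).T@(b[0]-[Q[0],Q[1],0])-[0,0,.105]); print(p)
E
```

```text
[0.53946407 0.07799022 0.11958277] [-0.09  0.65  0.2   2.03 -0.83  0.89  1.86] [ 0.46996073 -0.95974296  6.08948055]
tool angle -0.8219259181247053 axis 0.9999984900775557
[0.01022665 0.00165184 0.01093438]
```

Call:
play_rows(
  commands=[
    [0,0,0.16,0,0,0,0],
    [0,0,0.32,0,0,0,0],
    [0,0,0.48,0,0,0,0],
    [0,0,0.64,0,0,0,0],
    [0,0,0.8,0,0,0,0],
    [0,0,0.96,0,0,0,0],
    [0,0,1.12,0,0,0,0],
    [0,0,1.27,0,0,0,0],
    [0,0,1.27,0,0,0,0],
    [0,0,1.27,0,0,0,0.35],
    [0,0,1.27,0,0,0,0.35],
    [0,0,1.27,0,0,-15,0.35],
    [0,0,1.27,0,0,-40,0.35],
    [0,0,1.27,0,0,-100,0.35],
    [0,0,1.27,0,0,-160,0.35],
    [0,0,1.27,0,0,-180,0.35],
    [0,0,1.27,0,0,-180,0.35],
  ],
)

```text
time: 11.58
eef_pos: [0.5646, -0.0093, 0.2755]
tcp_rot: [-0.236, 0.737, 0.625, 0.106]
contact_force: [0.5, 0.1, -0.0]
width: 0.0324
gripper_force: 0.0
```

```bash
python3 - <<'E'
from h import *
from station import grab_frame
b=base(); print(b[0],b[2]["joints"].round(2),b[2]["contact_force"])
N=pdir([0,0,1]); y=b[1][:,1]; px,py=pdir([1,0,0]),pdir([0,1,0]); print("tool angle",np.arctan2(-y@px,-y@py))
f=grab_frame("wrist"); np.savez("w3.npz",**f); cv2.imwrite("pics/w3.png",f["image"][:,:,::-1]); dialmeas(f)
E
```

```text
[ 0.56456497 -0.00929751  0.27553279] [-0.22  0.55  0.63  1.83 -0.74  1.33  0.58] [ 0.45273926  0.14004244 -0.00356444]
tool angle 0.44828532794952863
disc encl 11.260132789611816 1.9773101806640625 44.551109313964844 lsq [11.5  1.8] r 42.8
yel disc 40 [ 36.5 -17.8] ang 0.454 r 0.0406
yel all 204 [17. -8.] ang 0.442 r 0.0188
green 206 [ 49.6 -23.7] ang 0.446 r 0.0549
```

View pics/w3.png

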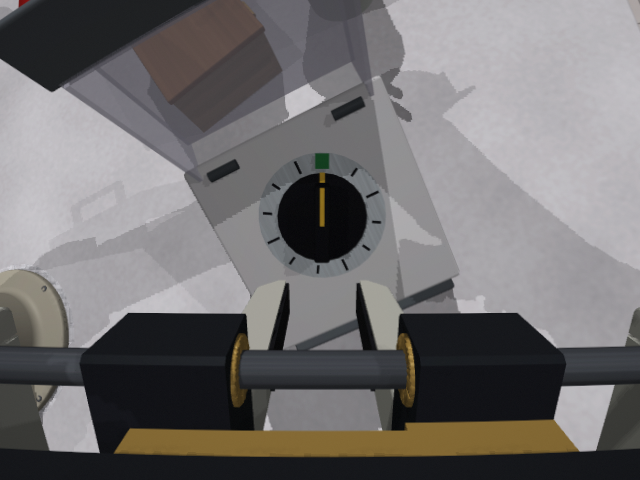

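The pointer at (322,178) lines up with the green tab at (322,161), 0.44 against 0.446 rad. Next I'll regrip the handle from behind and above.

```bash
python3 - <<'E'
from h import *
b=base()
q=np.array([0.018,-0.143,0.985,-0.097]); Rm=R.from_quat([q[1],q[2],q[3],q[0]]).as_matrix()
for p in([.5646,-.0093,.45],[.53,.10,.47],[.487,.267,.4414]): print(row(p,Rm,b), row(p,b[1],b))
E
```

```text
[0.448, -0.731, -1.922, 78.5, -37.5, -152.7] [0.0, 0.0, 0.0, 78.5, -37.5, -152.7]
[0.448, -0.731, -1.922, 175.8, -87.1, -112.5] [0.0, 0.0, 0.0, 175.8, -87.1, -112.5]
[0.448, -0.731, -1.922, 299.6, -140.4, -1.3] [0.0, 0.0, 0.0, 299.6, -140.4, -1.3]
```

Call:
play_rows(
  commands=[
    [0,0,0,30,-14,-55,0.22],
    [0,0,0,60,-28,-110,0.22],
    [0.448,-0.731,-1.922,78,-37,-153,0.22],
    [0.448,-0.731,-1.922,78,-37,-153,0.22],
    [0.448,-0.731,-1.922,78,-37,-153,0.22],
    [0.448,-0.731,-1.922,78,-37,-153,0.22],
    [0.448,-0.731,-1.922,78,-37,-153,0.22],
    [0.448,-0.731,-1.922,78,-37,-153,0.22],
    [0.448,-0.731,-1.922,78,-37,-153,0.22],
    [0.448,-0.731,-1.922,78,-37,-153,0.22],
    [0.448,-0.731,-1.922,176,-87,-112,0.22],
    [0.448,-0.731,-1.922,176,-87,-112,0.22],
    [0.448,-0.731,-1.922,176,-87,-112,0.22],
    [0.448,-0.731,-1.922,300,-140,-1,0.22],
    [0.448,-0.731,-1.922,300,-140,-1,0.22],
    [0.448,-0.731,-1.922,300,-140,-1,0.22],
    [0.448,-0.731,-1.922,300,-140,-1,0.22],
    [0.448,-0.731,-1.922,300,-140,-1,0.22],
  ],
)

```text
time: 13.88
eef_pos: [0.4872, 0.2671, 0.4399]
tcp_rot: [0.017, -0.144, 0.985, -0.098]
contact_force: [-0.4, -0.8, 0.5]
width: 0.0203
gripper_force: 0.0
```

```bash
python3 - <<'E'
from h import *
b=base(); print(b[0],b[2]["joints"].round(2),b[2]["contact_force"])
q=np.array([0.019,-0.141,0.985,-0.102]); Rm=R.from_quat([q[1],q[2],q[3],q[0]]).as_matrix()
p=np.array([.4996,.229,.2791]); 
for d in(.1,.04,0): print(row(p-d*Rm[:,2],Rm,b))
E
```

```text
[0.48718783 0.26710692 0.43986933] [-0.84  0.23  0.16  1.67  0.15  1.32  1.13] [-0.35457873 -0.76769815  0.45053025]
[0.008, -0.002, 0.005, 0.1, -6.6, 65.5]
[0.008, -0.002, 0.005, -0.1, -7.1, 125.5]
[0.008, -0.002, 0.005, -0.2, -7.4, 165.5]
```

Call:
play_rows(
  commands=[
    [0.008,0,0.005,0,-6.5,50,0.22],
    [0.008,0,0.005,0,-7,100,0.22],
    [0.008,0,0.005,0,-7,130,0.22],
    [0.008,0,0.005,0,-7,150,0.22],
    [0.008,0,0.005,0,-7.4,165,0.22],
    [0.008,0,0.005,0,-7.4,165,0.22],
    [0.008,0,0.005,0,-7.4,165,0],
    [0.008,0,0.005,0,-7.4,165,0],
    [0.008,0,0.005,0,-7.4,165,0],
  ],
  newtons=20,
)

```text
time: 15.0
eef_pos: [0.5007, 0.2296, 0.2818]
tcp_rot: [0.02, -0.14, 0.985, -0.101]
contact_force: [-1.1, -1.0, 4.0]
width: 0.0111
gripper_force: 20.0
```

```bash
python3 - <<'E'
from h import *
b=base(); print(b[0],b[2]["joints"].round(2),b[2]["time"],b[2]["width"],b[2]["contact_force"])
G=b[0]-.019*b[1][:,2]; L=RP.T@(Rt(Q[2]).T@(G-[Q[0],Q[1],0])-[0,0,.105])-[.09,0,0]
print("th",np.arctan2(L[2],-L[0])-np.arctan2(.084,.148),"r",np.hypot(L[0],L[2]),L)
z=Rt(Q[2]).T@b[1][:,2]; a0=np.arctan2(z[0],-z[2])
for i in range(15,-1,-1):
    th=2.1*i/16; a=min(.5236,a0+(.5236-a0)*(2.1-th)/1.8)
    Rm=toolR(tdir([np.sin(a),0,-np.cos(a)]),tdir([1,0,0]))
    print(round(th,2),row(cover2w(Q,th,[-.148,0,.084])[0]+tdir([0,-.0025,0])+.019*Rm[:,2],Rm,b))
E
```

```text
[0.50067881 0.22963672 0.28178146] [-0.78  0.34  0.17  1.92  0.17  0.95  1.13] 15.0 0.011117758972130257 [-1.09319174 -1.03482281  4.03201826]
th 2.0964819411041633 r 0.17311836435971065 [ 0.14946567 -0.00345014  0.08734976]
1.97 [-0.053, 0.01, -0.002, 1.1, -21.0, -2.6]
1.84 [-0.106, 0.01, -0.002, 1.0, -42.1, -5.3]
1.71 [-0.16, 0.01, -0.002, 0.9, -63.4, -5.2]
1.58 [-0.213, 0.01, -0.001, 0.9, -84.5, -2.2]
1.44 [-0.266, 0.01, -0.001, 0.9, -105.0, 3.6]
1.31 [-0.319, 0.01, -0.001, 1.0, -124.6, 12.1]
1.18 [-0.372, 0.01, -0.0, 1.0, -142.8, 23.2]
1.05 [-0.425, 0.01, -0.0, 1.1, -159.4, 36.7]
0.92 [-0.479, 0.01, 0.0, 1.2, -174.0, 52.2]
0.79 [-0.532, 0.01, 0.0, 1.4, -186.5, 69.6]
0.66 [-0.585, 0.01, 0.001, 1.6, -196.5, 88.6]
0.53 [-0.638, 0.01, 0.001, 1.7, -203.9, 108.7]
0.39 [-0.691, 0.01, 0.001, 1.9, -208.5, 129.8]
0.26 [-0.729, 0.01, 0.001, 2.1, -210.6, 151.5]
0.13 [-0.729, 0.01, 0.001, 2.4, -210.2, 173.8]
0.0 [-0.729, 0.01, 0.001, 2.6, -206.9, 195.9]
```

Call:
play_rows(
  commands=[
    [-0.053,0,0,0,-21,-3,0],
    [-0.106,0,0,0,-42,-5,0],
    [-0.16,0,0,0,-63,-5,0],
    [-0.213,0,0,0,-84,-2,0],
    [-0.266,0,0,0,-105,3.5,0],
    [-0.319,0,0,0,-125,12,0],
    [-0.372,0,0,0,-143,23,0],
    [-0.425,0,0,0,-159,37,0],
    [-0.479,0,0,0,-174,52,0],
    [-0.532,0,0,0,-186,70,0],
    [-0.585,0,0,0,-196,89,0],
    [-0.638,0,0,0,-204,109,0],
    [-0.691,0,0,0,-208,130,0],
    [-0.729,0,0,0,-210,151,0],
    [-0.729,0,0,0,-210,174,0],
    [-0.729,0,0,0,-207,196,0],
    [-0.729,0,0,0,-207,198,0],
    [-0.729,0,0,0,-207,198,0],
  ],
)

```text
time: 17.25
eef_pos: [0.5682, -0.0011, 0.1292]
tcp_rot: [-0.034, -0.139, 0.956, 0.258]
contact_force: [-5.0, 5.9, -2.9]
width: 0.0111
gripper_force: 20.0
```

```bash
python3 - <<'E'
from h import *
b=base(); print(b[0],b[2]["joints"].round(2),b[2]["time"],b[2]["width"],b[2]["contact_force"])
G=b[0]-.019*b[1][:,2]; L=RP.T@(Rt(Q[2]).T@(G-[Q[0],Q[1],0])-[0,0,.105])-[.09,0,0]
print("th",np.arctan2(L[2],-L[0])-np.arctan2(.084,.148),"r",np.hypot(L[0],L[2]),L,"Fn",b[2]["contact_force"]@pdir([0,0,1]))
E
```

```text
[ 0.5682488  -0.00106157  0.12924622] [ 0.19  0.66 -0.02  1.91 -0.59  0.91  2.48] 17.25 0.01114344121326408 [-5.00812154  5.88211194 -2.91962544]
th -0.018342470145136625 r 0.16809795650813025 [-0.1476897  -0.00372184  0.08027874] Fn -6.053667516889426
```

Call:
play_rows(
  commands=[
    [0,0,0,0,0,3,0],
    [0,0,0,0,0,6,0],
    [0,0,0,0,0,6,0],
  ],
)

```text
time: 17.62
eef_pos: [0.5695, 0.0004, 0.1272]
tcp_rot: [-0.031, -0.139, 0.956, 0.257]
contact_force: [-6.0, -3.2, 24.9]
width: 0.0113
gripper_force: 20.0
```

```bash
python3 - <<'E'
from h import *
b=base(); print(b[0],b[2]["contact_force"])
G=b[0]-.019*b[1][:,2]; L=RP.T@(Rt(Q[2]).T@(G-[Q[0],Q[1],0])-[0,0,.105])-[.09,0,0]
print(L,"Fn",b[2]["contact_force"]@pdir([0,0,1]),"Fx",b[2]["contact_force"]@pdir([1,0,0]))
E
```

```text
[5.69465800e-01 3.58957176e-04 1.27164594e-01] [-5.98903514 -3.19234512 24.85304304]
[-0.14781072 -0.00519331  0.07796421] Fn 22.21586678798128 Fx 11.227075915214757
```

Call:
play_rows(
  commands=[
    [0,0,0,0,0,-4,0],
    [0,0,0,0,0,-4,0.3],
    [0,0,0,0,0,-4,0.3],
    [0,0,0,0,0,-20,0.3],
    [0,0,0,0,0,-60,0.3],
    [0,0,0,0,0,-120,0.3],
    [0,0,0,0,0,-160,0.3],
    [0,0,0,0,0,-160,0.3],
  ],
)

```text
time: 18.62
eef_pos: [0.5917, -0.081, 0.2663]
tcp_rot: [-0.029, -0.137, 0.957, 0.255]
contact_force: [0.2, -0.1, 0.1]
width: 0.028
gripper_force: 0.0
```

```bash
python3 - <<'E'
from h import *
from station import grab_frame
b=base(); print(b[0],b[2]["joints"].round(2),b[2]["contact_force"])
f=grab_frame("wrist"); np.savez("w4.npz",**f); cv2.imwrite("pics/w4.png",f["image"][:,:,::-1])
print("pred stud",proj(f,cover2w(Q,0,[-.18,.07,.024])),"handle",proj(f,cover2w(Q,0,[-.148,0,.084])))
N=pdir([0,0,1]); P=cloud(f).reshape(-1,3); L=(RP.T@(Rt(Q[2]).T@(P-[Q[0],Q[1],0]).T-np.array([[0],[0],[.105]]))).T-[.09,0,0]
im=f["image"].reshape(-1,3).astype(int); r,g,bl=im.T
m=(r>1.6*g+15)&(abs(L[:,0]+.18)<.04)&(abs(L[:,1]-.07)<.04); print("red",m.sum(),np.median(L[m],0).round(4), np.percentile(L[m],[10,90],axis=0).round(4).tolist())
m=(bl>1.35*r+10)&(abs(L[:,1])<.06); print("blue",m.sum(),np.median(L[m],0).round(4))
Rm=toolR(-N,-tdir([1,0,0])); T=cover2w(Q,0,[-.182,.074,.024])[0]
for d in(.13,.02,-.012): print(d,row(T+N*d,Rm,b))
E
```

```text
[ 0.59167439 -0.0809901   0.26628797] [ 0.25  0.54  0.05  1.71 -0.49  1.23  2.4 ] [ 0.23382445 -0.07071091  0.09950798]
pred stud [[292.15376532 137.45633383]] handle [[325.57822367 224.01378389]]
red 771 [-0.1772  0.0723  0.0246] [[-0.1875, 0.0621, 0.0236], [-0.1669, 0.0823, 0.0256]]
blue 1543 [-0.1455  0.0068  0.0899]
0.13 [-0.022, -0.009, -3.138, 78.9, -30.1, 66.7]
0.02 [-0.022, -0.009, -3.138, 80.4, -29.5, 176.7]
-0.012 [-0.022, -0.009, -3.138, 80.9, -29.3, 208.7]
```

View pics/w4.png

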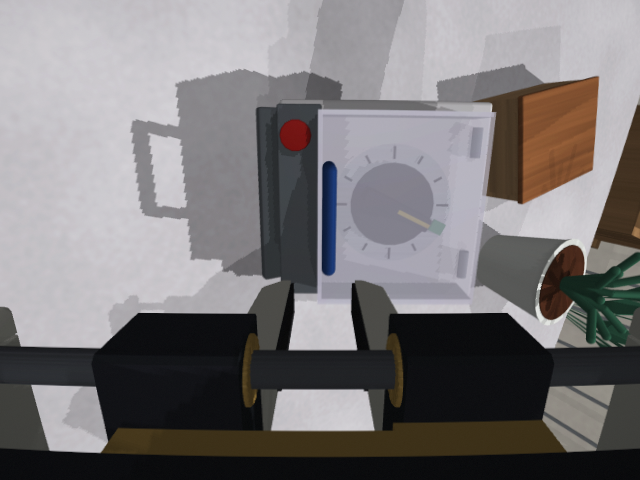

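The view shows the cover shut. The stud at (295,135), still out, measures panel-frame height 24.6 mm, and the handle top 90 mm. Through the cover the pointer at (428,224) still meets the tab at (437,227). I'll make the half turn, then press.

Call:
play_rows(
  commands=[
    [0,0,0.18,20,-7,15,0],
    [0,0,0.36,40,-14,30,0],
    [0,0,1.5,82,-28,67,0],
    [0,0,1.5,82,-28,67,0],
    [0,0,1.5,82,-28,67,0],
    [0,0,1.5,82,-28,67,0],
    [0,0,1.5,82,-28,67,0],
    [0,0,1.5,82,-28,67,0],
    [0,0,1.5,82,-28,67,0],
    [0.022,0.009,3.145,82,-28,67,0],
    [0.022,0.009,3.145,82,-28,67,0],
    [0.022,0.009,3.145,82,-28,67,0],
    [0.022,0.009,3.145,82,-28,67,0],
    [0.022,0.009,3.145,82,-28,67,0],
    [0.022,0.009,3.145,82,-28,67,0],
    [0.022,0.009,3.145,82,-28,67,0],
    [0.022,0.009,3.145,82,-28,67,0],
    [0.022,0.009,3.145,82,-28,67,0],
    [0.022,0.009,3.145,82,-28,67,0],
    [0.022,0.009,3.145,82,-28,67,0],
  ],
)

```text
time: 21.18
eef_pos: [0.5091, -0.0916, 0.19]
tcp_rot: [-0.258, 0.955, 0.14, -0.039]
contact_force: [-0.3, 0.8, -1.2]
width: 0.0005
gripper_force: 0.0
```

```bash
python3 - <<'E'
from h import *
b=base(); print(b[0],b[2]["joints"].round(2),b[2]["contact_force"])
N=pdir([0,0,1]); Rm=toolR(-N,-tdir([1,0,0])); T=cover2w(Q,0,[-.18,.077,.0246])[0]
for d in(.02,0,-.012): print(d,row(T+N*d,Rm,b))
E
```

```text
[ 0.50914816 -0.09161784  0.19004491] [-0.2   0.72  0.87  1.96 -0.84  1.35 -0.14] [-0.34178278  0.78719728 -1.22250054]
0.02 [-0.005, 0.006, 0.005, 2.0, 2.4, 104.5]
0 [-0.005, 0.006, 0.005, 2.1, 2.5, 124.5]
-0.012 [-0.005, 0.006, 0.005, 2.2, 2.6, 136.5]
```

Call:
play_rows(
  commands=[
    [0,0,0,2,2,50,0],
    [0,0,0,2,2,90,0],
    [0,0,0,2,2,112,0],
    [0,0,0,2,2,120,0],
    [0,0,0,2,2,125,0],
    [0,0,0,2,2,130,0],
    [0,0,0,2,2,134,0],
    [0,0,0,2,2,137,0],
    [0,0,0,2,2,137,0],
  ],
)

```text
time: 22.3
eef_pos: [0.4921, -0.0275, 0.0716]
tcp_rot: [-0.258, 0.955, 0.138, -0.039]
contact_force: [-0.6, -1.4, 3.4]
width: 0.0009
gripper_force: 1.9
```

```bash
python3 - <<'E'
from h import *
b=base(); N=pdir([0,0,1])
L=RP.T@(Rt(Q[2]).T@(b[0]-[Q[0],Q[1],0])-[0,0,.105])-[.09,0,0]; print(L,b[2]["contact_force"]@N,b[2]["contact_force"])
E
```

```text
[-0.17992964  0.07665303  0.01337849] 3.5183807825940985 [-0.61884496 -1.36515457  3.40630294]
```

Now push until it bottoms.

Call:
play_rows(
  commands=[
    [0,0,0,0,0,2,0],
    [0,0,0,0,0,4,0],
    [0,0,0,0,0,4,0],
  ],
)

```text
time: 22.68
eef_pos: [0.492, -0.0267, 0.0699]
tcp_rot: [-0.258, 0.956, 0.137, -0.038]
contact_force: [-2.0, -8.3, 27.4]
width: 0.0005
gripper_force: 13.7
```

```bash
python3 - <<'E'
from h import *
b=base(); N=pdir([0,0,1])
L=RP.T@(Rt(Q[2]).T@(b[0]-[Q[0],Q[1],0])-[0,0,.105])-[.09,0,0]; print(L,b[2]["contact_force"]@N,b[2]["contact_force"])
E
```

```text
[-0.18008411  0.07659379  0.01148909] 27.390952405363958 [-1.97094421 -8.2578878  27.37097518]
```

Call:
play_rows(
  commands=[
    [0,0,0,0,0,-10,0],
    [0,0,0,0,0,-50,0],
    [0,0,0,0,0,-110,0],
    [0,0,0,0,0,-170,0],
    [0,0,0,0,0,-200,0],
    [0,0,0,0,0,-200,0],
    [0,0,0,0,0,-200,0],
  ],
)

```text
time: 23.55
eef_pos: [0.5201, -0.1203, 0.2394]
tcp_rot: [-0.259, 0.955, 0.138, -0.04]
contact_force: [0.9, 0.9, -0.4]
width: 0.0007
gripper_force: 0.0
```

```bash
python3 - <<'E'
from h import *
from station import grab_frame
b=base(); print(b[0],b[2]["contact_force"])
f=grab_frame("wrist"); cv2.imwrite("pics/w5.png",f["image"][:,:,::-1])
P=cloud(f).reshape(-1,3); L=(RP.T@(Rt(Q[2]).T@(P-[Q[0],Q[1],0]).T-np.array([[0],[0],[.105]]))).T-[.09,0,0]
im=f["image"].reshape(-1,3).astype(int); r,g,bl=im.T
m=(r>1.6*g+15)&(abs(L[:,0]+.18)<.04)&(abs(L[:,1]-.07)<.04); print("red",m.sum(),np.median(L[m],0).round(4))
m=(bl>1.35*r+10)&(abs(L[:,1])<.06); print("blue",m.sum(),np.median(L[m],0).round(4))
m=(abs(L[:,0]+.18)<.01)&(abs(L[:,1])<.04); print("flange z",np.median(L[m,2]))
E
```

```text
[ 0.52006031 -0.12033909  0.23941453] [ 0.86223791  0.88233323 -0.40899678]
red 666 [-0.1783  0.0717  0.0115]
blue 2045 [-0.1471 -0.0008  0.0887]
flange z 0.3063956515127121
```

View pics/w5.png

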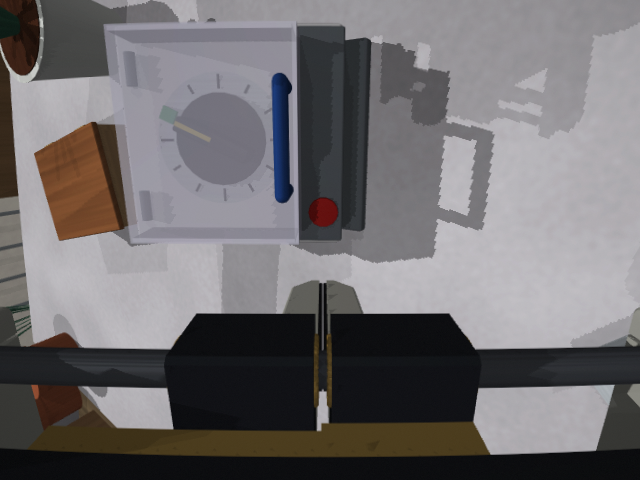

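The picture shows the cover shut and the stud at (323,212) pushed in, its top now at 11.5 mm where 12 mm is expected. The pointer at (190,130) still points at the tab (168,115), and the gripper is clear of everything.

```bash
python3 -c "
from station import *
print(job_done())"
```

```text
the job is handed in; nothing more can be done
None
```

The job is handed in, with no verdict shown: the dial was set to within about 0.01 rad of the green tab, the cover is shut, the stud is fully in, and the arm is clear with the bystanders untouched, at about 24 s of the 72 s allowed.

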